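Shut the open clip-top herb jar with the fingertips

TASK

Of the two clip-top herb jars, one has been left standing open: shut it with your fingertips, gently, because it is glass. Push its hinged lid over and down until it sits fully home, then press the steel clasp on the lid's front edge down until it lies fully closed against the front of the jar. Leave the jar standing where it is without lifting or dragging it, and do not disturb the closed jar or the other things around it.

Things in the scene. Friction and masses are not known exactly. Their poses are not given: they have to be found in the camera images.
- open_jar: The jar to shut: clear glass, green herbs, about 100 x 100 mm on plan, 168 mm tall when shut, about 0.8 kg, loose. Origin at the centre of its underside, z up; its front (clasp side) faces its own -x, its lid hinge is at the back (+x). The glass reaches x = -46 to +52, y = -49 to +49, z up to 150 mm. It slides at about 3 to 6 N of sideways push.
- open_jar_lid (a joint): Angle of its glass lid about the back hinge (axis along the jar's y at x = +48, z = 154 mm), rad: 0 = shut, 1.66 = fully open (upright). Stiff: stays at any angle where it is left, 1 to 2 N at the free edge moves it; stops by itself at 0. Shut, it is a plate with x = -41 to +46, y = -44 to +44, z = 154 to 168 mm in the jar's frame.
- open_jar_clasp (a joint): Angle of the steel clasp, hinged on the lid's front edge and carried by the lid, rad: 0 = closed (hanging straight down before the jar's neck), 1.6 = swung up, in line with the lid. Lid shut, its axis runs along the jar's y at x = -45, z = 162 mm. Stays where it is left, 1 to 3 N moves it; stops by itself at 0.
- lid_edge (a point): Point on the lid's outer (upper) face, on the middle line 5 mm in from the free edge: x = -36, y = 0, z = 168 mm in the jar's frame when shut, 84 mm from the hinge in x and 14 mm above it. Moves and turns with the lid; its z axis is the outer face's outward normal (up when shut, towards the back when open).
- clasp_face (a point): Centre of the outer face of the clasp's plate, 30 mm wide (y), 37 mm long, 2.5 mm thick, with a 14 mm lip flaring outwards at its lower end. Lid and clasp closed: x = -53, y = 0, z = 146 mm in the jar's frame, the face looking to -x and reaching from z = 164 down to 128 mm (lip to 115 mm, x = -58). Turns with the clasp; its z axis points from the lip to the hinge.
- closed_jar: The other clip-top jar, the same in shape and size, already shut (lid and clasp down, nothing on it moves), loose. Origin at the centre of its underside; same axes. To be left alone.
- salt: Salt shaker, glass with grey top, 44 mm across, 90 mm tall, loose; origin at the centre of its underside. To be left alone.
- spice: Spice jar with black cap, 41 mm across, 105 mm tall, loose; origin at the centre of its underside. To be left alone.
- cork: Little corked white jar, 43 mm across, 75 mm tall, loose; origin at the centre of its underside. To be left alone.

How it is judged (in metres and radians):
On the way, in this order (a step that is already met when the one before it is completed fails the run):
1. the lid is pushed fully down (within 0.04 rad) while the clasp is still up, and stays so for 0.2 s (value of joint open_jar_lid below 0.04 rad and value of joint open_jar_clasp above 0.5 rad), for 0.2 s.
2. the clasp is pressed fully down (within 0.08 rad) with the lid shut (value of joint open_jar_clasp below 0.08 rad and value of joint open_jar_lid below 0.04 rad), for 0.2 s.
At the end, for the whole second after the job is handed in: The lid is shut within 0.04 rad and the clasp closed within 0.08 rad; the jar stands upright and at rest within 25 mm of where it stood, and the closed jar and the other things within 10 mm of where they stood (all of step 2 and distance of open_jar from where it was at the start of the episode below 0.025 m and angle between open_jar's own z axis and vertical below 0.05 rad and linear speed of open_jar below 0.02 m/s and distance of each of closed_jar, salt, spice, cork from where it was at the start of the episode below 0.01 m); the robot touches nothing.
It fails at once if the open jar is lifted 12 mm, tipped 0.2 rad or dragged 40 mm (height (world z) of open_jar above 0.012 m or angle between open_jar's own z axis and vertical above 0.2 rad or distance of open_jar from where it was at the start of the episode above 0.04 m).
It fails at once if the fingers or arm press the jar with more than 25 N (contact force between any of the fingers, the arm and open_jar above 25 N).
It fails at once if the lid slams down (faster than 3 rad/s in its last 0.3 rad) (value of joint open_jar_lid below 0.3 rad and velocity of joint open_jar_lid below -3 rad/s).
It fails at once if the clasp is pushed down before the lid is shut (value of joint open_jar_clasp below 0.3 rad and value of joint open_jar_lid above 0.1 rad).
It fails at once if the closed jar or another bystander is moved more than 10 mm (distance of any of closed_jar, salt, spice, cork from where it was at the start of the episode above 0.01 m).
It also fails if it takes over 48 s, if anything falls off the work surface, if the arm or the gripper's body presses on something with over 40 N, if the wrist force passes 120 N, or if a joint passes its speed limit or range.

ROBOT

A 6-joint arm with a two-finger parallel gripper is mounted at the origin on a cart in front of the work surface, level with it; the furniture and walls round the work are solid. World frame = base frame: x ahead of the robot, y to its left, z up, the work surface at z = 0. Lengths are in mm, angles in rad, forces in N, time in s.
With the tool pointing down it reaches from about 300 to 775 mm from the base axis. Payload 14.6 kg.
Tool frame: the origin (TCP) lies on the centre line of the jaws, within the pads' length; the fingertips stand 19 mm ahead of it and the grasp point (between the pads) is the TCP (bot.tip_reach is the distance from the TCP to the fingertips, in mm); z points along the fingers, y is the line along which they close (so a half turn about z gives the same grasp; the last joint's range is limited). The gripper opens to 85 mm and grips with 20 to 120 N. Pads are 22 mm wide; open, the fingers measure 114 mm over their backs; the gripper's body (76 mm by 85 mm) begins 54 mm behind the grasp point. The pads swing forward as they close: fully open they stand 13 mm farther back than shut.
Start: joints at [1.22, 0.3, 1.521, -0, 1.321, -0.067], TCP at [154.001, 527.99, 250.281] pointing down, gripper open.
Joint ranges: [-3.03, 3.03], [-0.79, 2.21], [0.23, 2.52], [-1.04, 4.18], [0, 3.07], [-2.55, 2.55]. Speed limits (rad/s): [2.22, 2.22, 2.57, 3.14, 3.14, 3.14].

INTERFACE

Orientations are given as a unit quaternion [w, x, y, z].
In Python, from rig import bot gives the robot as it stands. Calls block until the motion is done:
- bot.move_to(position, orientation): joint-space move of the TCP to a pose.
- bot.servo_line(position, attitude=None, speed=150, until_force=None): straight line of the TCP; attitude=None keeps the orientation; speed is the mean speed in mm/s. With until_force (N) it stops when the force on the tool has changed by that much, and returns True; else False.
- bot.move_joints(angles): joint-space move.
- bot.move_gripper(opening, grip_force=None): finger opening in mm; grip_force is the grip in N (None keeps the last); returns when the fingers have stopped.
- bot.dwell(seconds).
- bot.ik(position, orientation): joint angles nearest the present ones, or None.
- bot.read_state(): the state.
- bot.read_camera(name): name is "side" or "top" or "wrist"; returns a dict with "image" (420x560x3 uint8, blue, green, red), "depth" (420x560 float32, mm along the optical axis (not along the pixel's ray), 0 where there is no reading), "fovy" (degrees; the focal length in pixels is half the picture's height over the tangent of half this angle, whatever the lens; pixels are square), "cx", "cy" (the principal point, pixels), "eye" and "attitude" of the camera in the world; the wrist camera has in their place "mount" (4x4, takes a point from camera to tool coordinates, whose origin is the TCP and whose axes are the flange's). Camera axes: x right, y down, z forward; pixel columns grow to the right and rows downward; lengths in mm; the calibration is good to about 2 mm. A picture is of the moment at which its call begins: read the wrist's pose just before it.
A pose or a line that the arm cannot do raises bot.MotionError and nothing moves.
- bot.finish_job(): hands the job in; it is judged then, once.
The state is a dict: "clock": time; "joint_positions": joint angles; "qvel": joint speeds; "effort": joint torques, N m; "ee_pos": TCP position; "tool_rot": TCP orientation; "ft_force": force on the tool from outside, world axes, zero at the start; "moment": the same for the moment, N m; "grip_width": finger opening in mm; "grip_force": force on a finger pad.
Only numpy, scipy, OpenCV 4.12 (cv2) and the standard library are available. Lean on these libraries where they do the work, as an engineer would, in place of code of your own. Each camera call takes 0.05 s, during which the arm holds its last target. There are 200 camera calls.

## Working session

There is one attempt and no reset: what is moved stays moved. The work goes in short steps, each a Python script; the robot and the scene stay as the last script left them, time stands still between calls to the robot, and variables do not carry over. Pictures are saved under pics/ and viewed, at most 10 in all, crops included, and the job is handed in when it is done.

```bash
ls; mkdir -p pics; python3 - <<'E'
from rig import bot
import cv2,numpy as np,pickle
d={}
for n in("side","top"):
    c=bot.read_camera(n); d[n]=c; cv2.imwrite(f"pics/{n}0.png",c["image"]); print(n,c["eye"],c["attitude"],c["fovy"],c["cx"],c["cy"])
pickle.dump(d,open("c0.pkl","wb"))
print(bot.read_state())
E
```

```text
pics
side [ 500.81712287 -690.50523685  613.58621259] [-0.50191752  0.86195927 -0.06605737  0.02722956] 42.63430727199567 280.49868009443634 207.5939229215313
top [276.95519699 256.29348796 923.63319182] [ 0.11877935 -0.57642069  0.79270061 -0.15892261] 51.408174956025164 286.99702115037326 204.00980637603888
{'clock': 0.1, 'joint_positions': array([ 1.22044403e+00,  3.00402728e-01,  1.52153758e+00,  2.59670117e-06,
        1.32071813e+00, -6.65844018e-02]), 'qvel': array([ 0.00202523, -0.00138416, -0.00136896, -0.00142756, -0.00152276,
        0.00091465]), 'effort': array([ 1.79789444e-03, -5.44369805e+01, -3.62383032e+01, -5.55395985e-06,
        2.86607938e-03, -1.05416041e-05]), 'ee_pos': array([153.91106649, 527.81661722, 249.77721416]), 'tool_rot': array([-1.11519038e-04,  1.41408678e-01,  9.89951161e-01, -5.21095346e-04]), 'ft_force': array([ 0.74784268,  0.16116305, -0.43660053]), 'moment': array([-0.01573589,  0.01370899,  0.00619527]), 'grip_force': 0.0, 'grip_width': 85.15584352651513}
```

View pics/side0.png

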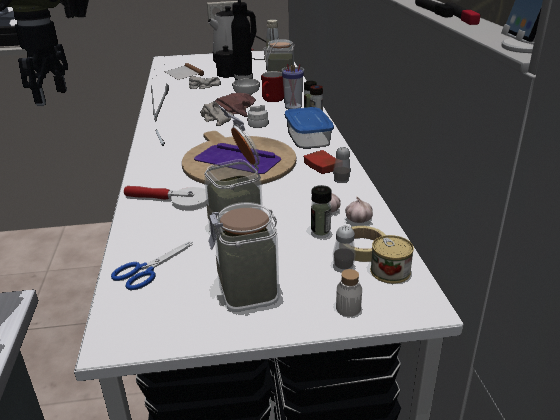

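View pics/top0.png

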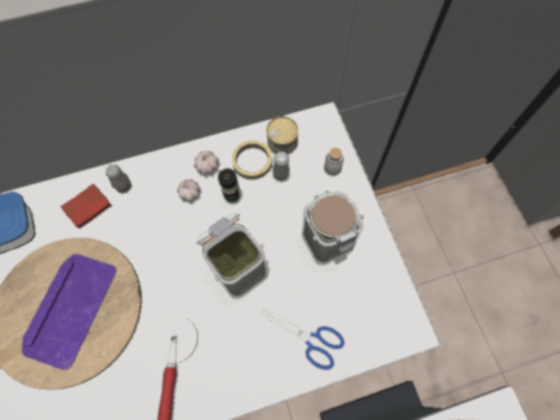

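The side view shows the open jar at (233,190), its lid upright at (243,145), and the closed jar nearer at (247,255). In the top view the open jar's mouth is at (235,255), its lid edge and clasp at (218,228), and the closed jar at (333,225).

```bash
cat > h.py <<'E'
import numpy as np,cv2
from scipy.spatial.transform import Rotation as R
def rot(q): return R.from_quat([q[1],q[2],q[3],q[0]]).as_matrix()
def quat(M):
    q=R.from_matrix(M).as_quat(); return [q[3],q[0],q[1],q[2]]
def cloud(c):
    h,w=c["depth"].shape; f=h/2/np.tan(np.radians(c["fovy"])/2)
    v,u=np.mgrid[:h,:w]; d=c["depth"].astype(float)
    P=np.stack([(u-c["cx"])/f*d,(v-c["cy"])/f*d,d],-1)
    return P@rot(c["attitude"]).T+np.array(c["eye"])
def proj(c,X):
    f=210/np.tan(np.radians(c["fovy"])/2)
    p=(np.atleast_2d(X)-c["eye"])@rot(c["attitude"]); return p[:,:2]/p[:,2:]*f+[c["cx"],c["cy"]]
E
python3 - <<'E'
from h import *
import pickle
d=pickle.load(open("c0.pkl","rb"))
for n,box in(("top",(180,190,380,310)),("side",(170,110,300,310))):
    c=d[n];P=cloud(c)
    x0,y0,x1,y1=box
    if n=="top":
        for (u,v) in[(235,255),(220,228),(205,237),(237,222),(333,215),(282,160),(335,155),(229,178),(117,175),(348,240)]: print(n,u,v,P[v,u].round(0))
    else:
        for (u,v) in[(243,145),(234,168),(345,232),(348,276),(320,192),(343,152),(245,215),(240,240),(245,155)]: print(n,u,v,P[v,u].round(0))
top=d["top"]["image"][195:305,190:380]; s=d["side"]["image"][115:255,170:300]
a=cv2.resize(top,None,fx=2.6,fy=2.6,interpolation=cv2.INTER_CUBIC);b=cv2.resize(s,None,fx=2.2,fy=2.2,interpolation=cv2.INTER_CUBIC)
o=np.zeros((310,800,3),np.uint8);o[:a.shape[0],:a.shape[1]]=a;o[:b.shape[0],500:500+b.shape[1]]=b
cv2.imwrite("pics/crop.png",o)
# points high above 160 near jar
for n in d:
    P=cloud(d[n]); m=(P[...,2]>150)&(P[...,2]<330)&(d[n]["depth"]>0)&(P[...,0]>200)&(P[...,0]<650)&(abs(P[...,1])<400)
    q=P[m]; vv,uu=np.where(m); print(n,len(q))
    if n=="top": k=uu<290
    else: k=vv<190
    q=q[k]; print(q.min(0),q.max(0),q.mean(0))
    s=q[q[:,2]>185]; mu=s.mean(0); U,S,V=np.linalg.svd(s-mu,full_matrices=False); print(mu,S/np.sqrt(len(s)),V)
E
```

```text
top 235 255 [534. 283. 113.]
top 220 228 [537. 289. 263.]
top 205 237 [541. 318. 233.]
top 237 222 [642. 262.   0.]
top 333 215 [534.  87. 167.]
top 282 160 [717. 130.  86.]
top 335 155 [699.  13.  73.]
top 229 178 [701. 251. 105.]
top 117 175 [797. 481.  78.]
top 348 240 [484.  75. 152.]
side 243 145 [558. 283. 202.]
side 234 168 [539. 338. 129.]
side 345 232 [725. 117.  87.]
side 348 276 [702.   4.  74.]
side 320 192 [704. 241. 107.]
side 343 152 [810. 476.  83.]
side 245 215 [542.  71. 169.]
side 240 240 [530.  38. 142.]
side 245 155 [562. 305. 171.]
side 2448
[483.79906218 233.14237431 150.01455157] [586.59311274 334.46762127 283.34209126] [555.11881919 279.0823829  206.56607128]
[555.88036621 277.12755099 224.20945529] [27.24045934 19.31561283  5.13986548] [[ 0.46996395 -0.3162245  -0.82409705]
 [ 0.22251715 -0.86102834  0.45729237]
 [ 0.85417797  0.39828665  0.33428691]]
top 2562
[480.83078213 238.81754356 150.01985678] [579.1743576  338.68035421 283.73983383] [540.88642138 293.65967339 231.53942363]
[544.30397012 294.56119266 243.384035  ] [24.61671764 20.48201031  5.39855923] [[ 0.20046075  0.59459441 -0.77863533]
 [ 0.51255873 -0.74097064 -0.43387331]
 [-0.83492457 -0.31212177 -0.45330009]]
```

View pics/crop.png

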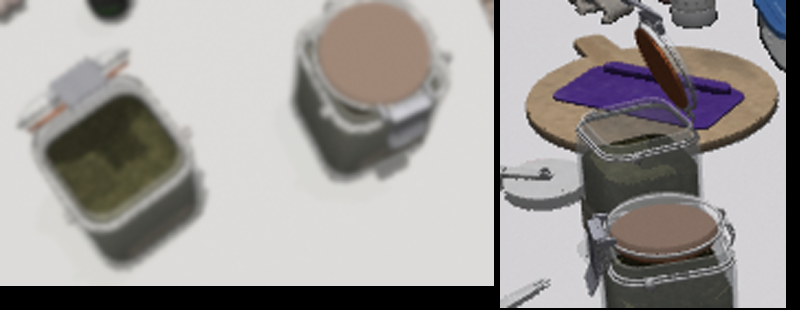

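```bash
python3 - <<'E'
from h import *
import pickle
d=pickle.load(open("c0.pkl","rb"))
Ps=[cloud(d[n])[d[n]["depth"]>0] for n in d]
for nm,P in zip(["side","top","both"],Ps+[np.vstack(Ps)]):
  for y0,y1 in((190,380),):
    for z0,z1 in((20,100),(100,140),(140,154)):
      m=(P[:,2]>z0)&(P[:,2]<z1)&(P[:,0]>440)&(P[:,0]<640)&(P[:,1]>y0)&(P[:,1]<y1)
      q=P[m]
      if len(q)<20: print(nm,z0,len(q));continue
      r=cv2.minAreaRect(q[:,:2].astype(np.float32)); print(nm,z0,len(q),r)
P=np.vstack(Ps)
q=P[(P[:,2]>165)&(P[:,2]<330)&(P[:,0]>470)&(P[:,0]<640)&(P[:,1]>190)&(P[:,1]<380)]
yaw=0.4
for z in range(165,290,8):
    s=q[(q[:,2]>=z)&(q[:,2]<z+8)]
    if len(s)<4: continue
    l=np.polyfit(s[:,1],s[:,0],1); print(z,len(s),s.mean(0).round(),"min",s.min(0).round(),"max",s.max(0).round(),"slope",l[0].round(2))
E
```

```text
side 20 250 ((520.1643676757812, 254.22608947753906), (59.556800842285156, 120.32410430908203), 67.99327850341797)
side 100 1496 ((531.2977905273438, 282.58416748046875), (98.70355987548828, 105.37953186035156), 20.94105339050293)
side 140 668 ((534.1417236328125, 280.8130798339844), (100.02775573730469, 98.448486328125), 23.599903106689453)
top 20 435 ((498.38299560546875, 291.807861328125), (113.84660339355469, 54.49376678466797), 76.95283508300781)
top 100 2082 ((529.5681762695312, 286.17034912109375), (97.36488342285156, 107.28665161132812), 20.418384552001953)
top 140 605 ((528.7919311523438, 286.2662048339844), (93.75465393066406, 106.9816665649414), 19.849777221679688)
both 20 685 ((527.8306884765625, 283.81585693359375), (94.12566375732422, 101.9425048828125), 19.8322811126709)
both 100 3578 ((530.3843383789062, 284.97100830078125), (98.70355987548828, 110.49077606201172), 20.94105339050293)
both 140 1273 ((531.6818237304688, 286.53289794921875), (100.00003814697266, 110.97431945800781), 23.52278709411621)
165 36 [570. 290. 169.] min [557. 263. 165.] max [584. 324. 173.] slop
[... 405 characters left out ...]
 [557. 284. 217.] min [537. 253. 213.] max [576. 333. 221.] slope -0.36
221 176 [554. 287. 225.] min [537. 256. 221.] max [572. 331. 229.] slope -0.34
229 148 [550. 290. 233.] min [537. 262. 229.] max [566. 322. 237.] slope -0.35
237 55 [551. 286. 241.] min [540. 269. 237.] max [561. 312. 245.] slope -0.39
245 104 [551. 292. 249.] min [540. 268. 245.] max [560. 311. 253.] slope -0.37
253 103 [545. 290. 257.] min [536. 274. 253.] max [556. 306. 261.] slope -0.28
261 114 [534. 286. 265.] min [525. 267. 261.] max [545. 303. 269.] slope -0.25
269 39 [527. 282. 272.] min [519. 267. 269.] max [534. 299. 277.] slope -0.34
277 54 [522. 281. 281.] min [516. 266. 277.] max [529. 296. 284.] slope -0.35
```

```bash
cat >> h.py <<'E'
YAW=0.37; O=np.array([528.,283.])
def world(x,y,z,O=O,yaw=YAW): return np.array([O[0]+x*np.cos(yaw)-y*np.sin(yaw),O[1]+x*np.sin(yaw)+y*np.cos(yaw),z])
def down(yaw=YAW):
    a=yaw+np.pi; x=np.array([np.cos(a),np.sin(a),0]); z=np.array([0,0,-1.]); return quat(np.stack([x,np.cross(z,x),z],1))
def lidtcp(th,r=76,gap=0):  # fingers vertical: front bottom corner on outer lid face
    n=14+gap; return world(48-r*np.cos(th)+n*np.sin(th)+11,0,154+r*np.sin(th)+n*np.cos(th)+19)
E
python3 - <<'E'
from rig import bot
from h import *
q=down()
a=lidtcp(1.45,gap=6); hi=a.copy(); hi[2]=345
print(a,[bot.ik(list(p),q) for p in (hi,a,lidtcp(.1))])
bot.move_gripper(0)
s=bot.read_state()["ee_pos"]; bot.servo_line([s[0],s[1],345])
bot.servo_line(list(hi),attitude=q,speed=200)
bot.servo_line(list(a),speed=80,until_force=4)
s=bot.read_state(); print(s["clock"],s["ee_pos"],s["ft_force"],s["grip_width"])
c=bot.read_camera("side"); cv2.imwrite("pics/s1.png",cv2.resize(c["image"][80:260,150:330],None,fx=3,fy=3))
E
```

```text
[592.97953269 308.20316699 250.85624271] [array([ 4.24531301e-01,  5.40142512e-01,  9.71135684e-01, -4.44089210e-16,
        1.63031446e+00, -1.51626503e+00]), array([ 4.24531301e-01,  5.71624642e-01,  1.13542494e+00, -4.44089210e-16,
        1.43454307e+00, -1.51626503e+00]), array([ 4.32475008e-01,  4.23820969e-01,  1.48638031e+00, -4.44089210e-16,
        1.23139137e+00, -1.50832132e+00])]
5.5833 [593.13074493 308.27072454 251.49339955] [-0.29427472 -0.94962734  0.48825451] -0.015448635361724307
```

View pics/s1.png

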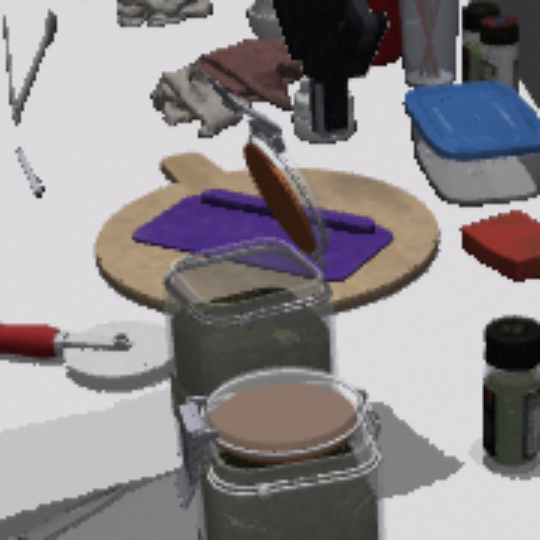

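The fingertips at (325,125) are behind the lid, whose free edge is at (265,140), with a clear gap. Pushing the lid over now.

```bash
python3 - <<'E'
from rig import bot
from h import *
def p(): 
    s=bot.read_state(); print(round(s["clock"],2),s["ee_pos"].round(1),s["ft_force"].round(1))
for th in (1.3,1.15,1.0,.85,.7,.55,.4,.28,.18):
    t=bot.servo_line(list(lidtcp(th)),speed=50,until_force=8); p()
    if t: print("stop",th);break
else:
    e=lidtcp(0); e[2]-=4
    print(bot.servo_line(list(e),speed=12,until_force=5)); p()
    bot.dwell(.3); p()
c=bot.read_camera("side"); cv2.imwrite("pics/s2.png",cv2.resize(c["image"][80:260,150:330],None,fx=3,fy=3))
E
```

```text
6.13 [576.7 301.9 250.3] [ 0.   0.1 -0.1]
6.52 [566.  297.7 248.2] [-0.2  0.4  0.7]
6.9 [555.7 293.7 244.6] [ 0.6  0.3 -0.3]
7.28 [546.  289.9 239.3] [-0.   1.   0.5]
7.67 [537.1 286.5 232.6] [ 0.3 -0.1 -0. ]
8.05 [529.2 283.4 224.4] [ 0.3 -0.6  1.1]
8.43 [522.6 280.9 215.2] [-0.1 -0.1 -0.6]
8.77 [518.3 279.2 207.1] [0.4 0.  0.3]
9.07 [515.5 278.1 200. ] [-0.5  0.5  0.2]
True
10.15 [512.9 277.2 187. ] [-1.  -0.6  5.5]
10.45 [512.9 277.2 187. ] [-1.4 -1.2  6. ]
```

View pics/s2.png

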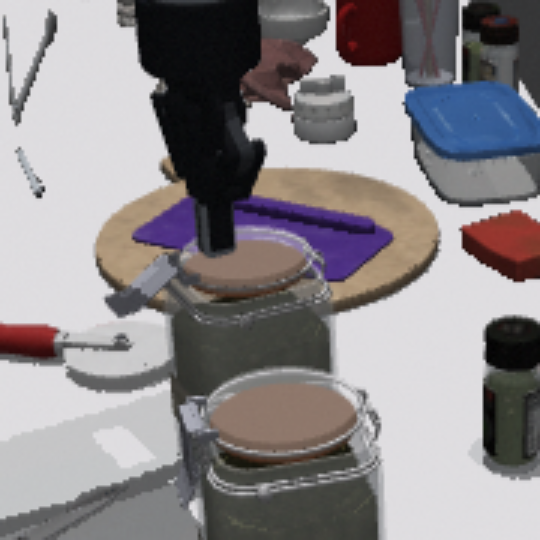

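The lid is shut, with its brown disc at (245,265), and the clasp still sticks out forward at (145,280). Next I press the clasp along its arc.

```bash
cat >> h.py <<'E'
def clasptcp(ph,s=30,gap=0): # rear bottom corner of vertical fingers on the clasp's outer face
    n=8+gap; return world(-45-s*np.sin(ph)-n*np.cos(ph)-11,0,162-s*np.cos(ph)+n*np.sin(ph)+19)
E
python3 - <<'E'
from rig import bot
from h import *
def p(): 
    s=bot.read_state(); print(round(s["clock"],2),s["ee_pos"].round(1),s["ft_force"].round(1))
s=bot.read_state()["ee_pos"]; bot.servo_line([s[0],s[1],225],speed=60)
a=clasptcp(1.5,gap=8); hi=a.copy(); hi[2]=225
bot.servo_line(list(hi),speed=120)
c=bot.read_camera("side"); P=cloud(c)
m=(P[...,2]>157)&(P[...,2]<185)&(c["depth"]>0)&(P[...,1]>235)&(P[...,1]<335)&(P[...,0]>470)&(P[...,0]<600); q=P[m]
print(len(q),np.percentile(q[:,2],[10,50,90,98]),cv2.minAreaRect(q[:,:2].astype(np.float32)))
bot.servo_line(list(a),speed=60,until_force=5); p()
for ph in (1.3,1.1,.9,.7,.5,.35,.2,.1):
    t=bot.servo_line(list(clasptcp(ph)),speed=35,until_force=6); p()
    if t: print("stop",ph);break
else:
    print(bot.servo_line(list(clasptcp(0)+np.append((world(6,0,0)-world(0,0,0))[:2],0)),speed=8,until_force=4)); p()
    bot.dwell(.3); p()
c=bot.read_camera("side"); cv2.imwrite("pics/s3.png",cv2.resize(c["image"][120:260,170:310],None,fx=4,fy=4))
E
```

```text
905 [160.32266729 166.73166887 168.97526202 169.84036001] ((525.4209594726562, 282.9718322753906), (88.85295104980469, 105.96683502197266), 80.4132080078125)
12.73 [446.9 251.6 194.9] [ 0.  -0.5  0.3]
13.29 [446.9 251.5 180.6] [ 0.2 -0.8  0.1]
13.62 [447.4 251.7 174.3] [ 0.  -0.5  0.7]
13.94 [449.2 252.4 168.4] [ 0.4 -0.5 -0.6]
14.27 [452.1 253.6 163. ] [ 0.1  0.5 -0.1]
14.59 [455.9 255.  158.3] [-0.8 -1.2 -0.1]
14.88 [459.3 256.4 155.4] [-0.6  0.   0.5]
15.16 [463.1 257.8 153.1] [0.3 0.8 0. ]
15.41 [465.7 258.9 151.9] [0.4 0.1 0.5]
True
16.05 [469.  260.  151.1] [-5.5 -2.5  3.5]
16.35 [468.6 259.9 150.8] [-4.2 -2.1  5.2]
```

View pics/s3.png

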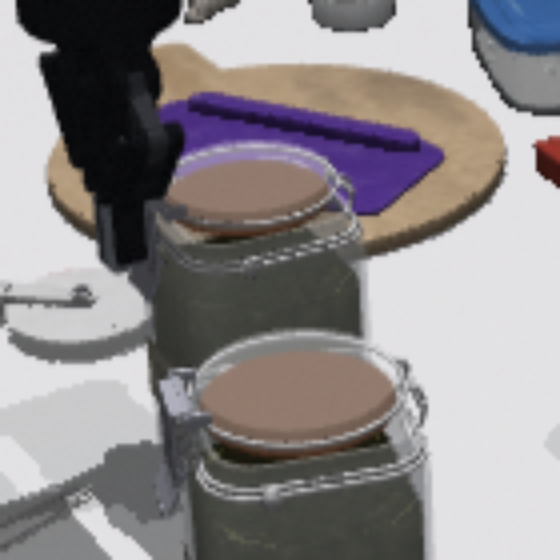

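Fingers are at (125,250) against the clasp at the nominal closed position. I'll back off and check.

```bash
python3 - <<'E'
from rig import bot
from h import *
import pickle
s=bot.read_state()["ee_pos"]; d=(world(-45,0,0)-world(0,0,0)); b=s+d
bot.servo_line(list(b),speed=60); b[2]=300; bot.servo_line(list(b),speed=150); bot.servo_line([300,330,300],speed=200)
d0=pickle.load(open("c0.pkl","rb")); ims=[]
for n in("side","top"):
    c=bot.read_camera(n); P=cloud(c)[c["depth"]>0]
    Q=P-np.array([O[0],O[1],0]); x=Q[:,0]*np.cos(YAW)+Q[:,1]*np.sin(YAW); y=-Q[:,0]*np.sin(YAW)+Q[:,1]*np.cos(YAW); z=Q[:,2]
    m=(x>-110)&(x<-49)&(abs(y)<15)&(z>105)&(z<185)
    for z0 in range(105,175,10):
        k=m&(z>=z0)&(z<z0+10)
        if k.any(): print(n,z0,k.sum(),x[k].min().round(),np.median(x[k]).round(1))
    k=(abs(x+5)<30)&(abs(y)<30)&(z>140); print("lid top z",np.median(z[k]),"slope",np.polyfit(x[k],z[k],1)[0])
    u,v=proj(c,world(0,0,150))[0].astype(int)
    ims.append(cv2.resize(c["image"][v-50:v+70,u-60:u+60],(400,400),interpolation=cv2.INTER_CUBIC))
    # changes of bystanders
    df=cv2.absdiff(c["image"],d0[n]["image"]).max(2)
cv2.imwrite("pics/s4.png",np.hstack(ims)); print(bot.read_state()["clock"])
E
```

```text
side 115 38 -58.0 -55.4
side 125 26 -54.0 -51.5
side 135 26 -53.0 -51.5
side 145 26 -53.0 -51.5
side 155 31 -52.0 -51.4
side 165 3 -52.0 -50.3
lid top z 167.9557959027645 slope 0.09116403803027738
top 105 5 -58.0 -57.3
top 115 47 -58.0 -55.2
top 125 25 -54.0 -52.3
top 135 18 -53.0 -52.5
top 145 18 -53.0 -52.2
top 155 42 -53.0 -51.8
top 165 5 -52.0 -49.7
lid top z 166.81867968398114 slope 0.047623174553227905
19.4583
```

View pics/s4.png

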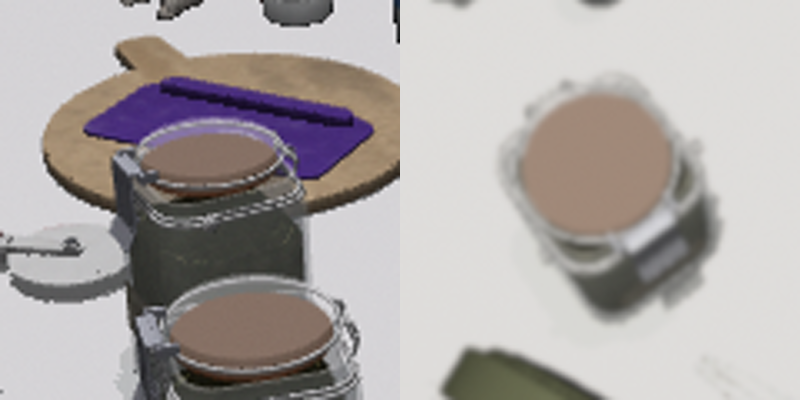

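The clasp plate at (125,185) hangs vertical: its face is at x about -52 mm over its whole height and the lip is at -58. The lid is level at 168 mm and matches the closed jar.

```bash
python3 -c "
from rig import bot
print(bot.finish_job())"
```

```text
the job is handed in; nothing more can be done
None
```

I shut the open jar's lid and pressed its clasp closed, with at most about 7 N on the tool. The final camera check showed both fully home and the jar still where it stood; I saw no sign of the bystanders moving but did not measure them. I handed the job in at about 19.5 s, and no verdict came back.

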